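Gang the blanks from under the rack in the cam-lock jig

TASK

Fetch every wooden blank out from under the low wire rack with the reacher, squeezing its trigger to close the jaws on each one (do not touch a blank with the gripper while it is still under the rack), then lay the reacher down flat on the bench, clear of the rack. Free the jig's cam lever, slide the press bar open, lay all the blanks side by side on the jig's board between the fixed fence and the bar, long sides along the fence, then slide the bar up so that they are held together snugly with no gaps, and swing the cam lever fully back to lock the bar. Leave the other things on the bench alone.

Things in the scene. Friction and masses are not known exactly. Their poses are not given: they have to be found in the camera images.
- rack: low shelf riser of steel wire, fixed, 270 (x) x 180 (y) mm, open underneath: the deck's underside is 84 mm, its top 93 mm above the bench. Origin: centre of its footprint. Its mouth is its own -y side, at y = -90 mm; legs with 14 mm feet at the corners x = +-135, y = +-90 mm; a wire 30 mm up closes the two ends and the back. The gripper does not fit under it
- blank_0: wooden turning blank, a square bar 38 (own x) x 110 (own y, long) x 38 mm with small centre marks on its ends, 0.08 to 0.17 kg; any long side may be up. Origin: its centre. At the start the blanks lie under the rack, some 70 mm apart, long axis pointing out of the mouth, near ends 7 to 35 mm inside. There are two or three; an absent one reads None from the start
- blank_1: turning blank, the same as blank_0
- blank_2: turning blank, the same as blank_0
- reacher: short reacher lying flat, 0.27 kg, balanced near its handle. Own +x runs from handle to jaws, z up. Origin: on its underside below the middle of the handle (x = -38 to 38 mm, 44 mm high). Fixed flat side at y = -28 mm, flat sliding trigger at y = +28 mm. A 14 mm shaft 22 mm up leads to a 34 mm wide head at x = 103 to 121 mm; the jaws end at x = 198 mm, pads 8 to 36 mm up
- reacher_grip (a point): middle of the reacher's handle, 22 mm above its underside (own x = y = 0). Here it is 56 mm wide at rest; pinch it from above across its y, one finger on the trigger. Squeezed 2 to 4 mm it is held with the jaws open; squeezed on, the jaws close. The fixed side does not yield, so the tool shifts to its +y by half the squeeze
- reacher_jaws (a point): point midway between the middles of the two jaw pads: own x = 180 mm, y = 0, 22 mm up. The pads are 36 mm long along x; a gripped blank should reach at least 20 mm in between them, and its end stops at the head, x = 121 mm
- trigger (a joint): travel of the trigger into the handle, m: 0 at rest (pads 62 mm apart, 82 mm over their backs), 0.016 fully squeezed (pads 22 mm apart); pads meet a 38 mm blank at about 0.0095. Its spring needs 10 N to start, 18 N at the end, and returns it. A pinch of 30 to 50 N grips a blank well enough to drag it along the bench
- left_jaw: the reacher's jaw on its +y side; origin at its pivot, beside the head
- right_jaw: the reacher's jaw on its -y side; origin at its pivot
- jig: wooden clamping jig, fixed: plywood board 200 (x) x 290 (y) mm, top 15 mm above the bench. Origin: on the bench under it; the board spans y = -150 to 140 mm. Guide rails 22 mm wide, 30 mm above the board, run along y at both sides with 156 mm between them (x = -78 to 78 mm). The fixed fence, 24 mm thick, 38 mm above the board, stands across the -y end
- jig_fence (a point): centre of the foot of the fixed fence's working face, on the board's top: jig x = 0, y = -126 mm, 15 mm up. The face looks to the jig's +y
- bar_face (a point): centre of the foot of the press bar's working face, 15 mm up, facing the fence. The bar is 26 mm thick behind this face (to +y) and spans the board between and over the rails; its top is 42 mm above the board
- bar_post (a point): middle of the upright round wooden post on the press bar, to be pinched from above to slide it: 26 mm diameter, standing 42 to 92 mm above the board (57 to 107 mm above the bench); this point is 85 mm above the bench, at jig x = 50 mm, 13 mm behind the working face
- press_bar (a joint): clear gap between fixed fence and press bar, m: 0 to 0.235. The bar slides along the jig's y with about 3 N of friction when free and holds fast while the cam lever is locked
- cam_lever (a joint): angle of the cam lever on the press bar, rad: 0 locked (lever along the bar, pointing to the jig's +x), 1.57 free (pointing to the jig's +y, away from the fence); from above it swings anticlockwise to free. It grips the rail below about 0.6, lets go above 0.8 and stays where it is left. It takes 3 to 6 N at the knob
- lever_knob (a point): upright round wooden knob at the lever's end, 20 mm diameter, 59 to 103 mm above the bench (the lever itself up to 70 mm), this point 90 mm above the bench and 78 mm from the lever's vertical pivot, which lies at jig x = -70 mm, 13 mm behind the bar's working face
- jar_screws: bystander: glass jar of screws, 66 mm diameter, 96 mm high, standing on the bench behind the rack
- tape_black: bystander: roll of black tape, 72 mm, lying on the rack
- pencil: bystander: pencil, 161 mm, lying near the front edge of the bench
- pliers: bystander: pliers, 178 mm, lying on the bench behind
- tape_measure: bystander: tape measure, 34x73x68 mm, standing on the bench at the right

How it is judged:
On the way, in this order (a step that is already met when the one before it is completed fails the run):
1. a blank is gripped between the reacher's two jaws, trigger squeezed, while it is under the rack (((value of joint trigger above 0.006 m and contact force between each of left_jaw, right_jaw and blank_0 above 1 N and y of blank_0 in the frame of rack above -0.12 m) or (value of joint trigger above 0.006 m and contact force between each of left_jaw, right_jaw and blank_1 above 1 N and y of blank_1 in the frame of rack above -0.12 m) or (value of joint trigger above 0.006 m and contact force between each of left_jaw, right_jaw and blank_2 above 1 N and y of blank_2 in the frame of rack above -0.12 m))), for 0.2 s.
2. every blank is out from under the rack (y of each of blank_0, blank_1, blank_2 in the frame of rack below -0.14 m), for 0.2 s.
3. every blank lies on the jig's board between the fence and the press bar (x of blank_0 in the frame of jig between -0.03 and 0.03 m and z of blank_0 in the frame of jig between 0.029 and 0.039 m and y of each of blank_0, blank_1, blank_2 in the frame of jig_fence above 0.014 m and y of each of blank_0, blank_1, blank_2 in the frame of bar_face below -0.014 m and angle between the y axis of each of blank_0, blank_1, blank_2 and the x axis of jig, either way round below 0.6 rad and x of blank_1 in the frame of jig between -0.03 and 0.03 m and z of blank_1 in the frame of jig between 0.029 and 0.039 m and x of blank_2 in the frame of jig between -0.03 and 0.03 m and z of blank_2 in the frame of jig between 0.029 and 0.039 m), for 0.2 s.
At the end, for the whole second after the job is handed in: Every blank lies flat on the board, within 30 mm of its middle line and 0.1 rad of the fence's line, with no gap over 4 mm between blanks, fence and press bar; the cam lever is within 0.2 rad of locked; the reacher lies flat on the bench, jaws clear of the rack; all at rest (all of step 3 and angle between the y axis of each of blank_0, blank_1, blank_2 and the x axis of jig, either way round below 0.1 rad and linear speed of each of blank_0, blank_1, blank_2, reacher below 0.02 m/s and (horizontal distance between blank_0 and blank_1 below 0.044 m or horizontal distance between blank_0 and blank_2 below 0.044 m) and (horizontal distance between blank_1 and blank_0 below 0.044 m or horizontal distance between blank_1 and blank_2 below 0.044 m) and (horizontal distance between blank_2 and blank_0 below 0.044 m or horizontal distance between blank_2 and blank_1 below 0.044 m) and y of any of blank_0, blank_1, blank_2 in the frame of jig_fence below 0.023 m and y of any of blank_0, blank_1, blank_2 in the frame of bar_face above -0.023 m and value of joint cam_lever below 0.2 rad and height (world z) of reacher below 0.012 m and angle between reacher's own z axis and vertical below 0.15 rad and (y of reacher_jaws in the frame of rack below -0.1 m or x of reacher_jaws in the frame of rack below -0.15 m or x of reacher_jaws in the frame of rack above 0.15 m)); the robot touches nothing.
It fails at once if the gripper's fingers touch a blank that is still more than half under the rack ((contact force between the fingers and blank_0 above 1 N and y of blank_0 in the frame of rack above -0.09 m) or (contact force between the fingers and blank_1 above 1 N and y of blank_1 in the frame of rack above -0.09 m) or (contact force between the fingers and blank_2 above 1 N and y of blank_2 in the frame of rack above -0.09 m)).
It fails at once if a bystander is moved more than 40 mm (distance of any of jar_screws, tape_black, pencil, pliers, tape_measure from where it was at the start of the episode above 0.04 m).
Of blank_0, blank_1, blank_2 only 2 to 3 are there at a start; the rules pass over those that are not, and their reading is None.
At some moment in a run one of reacher may be knocked a few centimetres aside while the robot is not near it.
Once in a run the grip may slacken for a moment while it holds something.
It also fails if it takes over 210 s, if anything falls off the work surface, if the arm or the gripper's body presses on something with over 40 N, if the wrist force passes 120 N, or if a joint passes its speed limit or range.

ROBOT

A 6-joint arm with a two-finger parallel gripper is mounted at the origin on a cart in front of the work surface, level with it; the furniture and walls round the work are solid. World frame = base frame: x ahead of the robot, y to its left, z up, the work surface at z = 0. Lengths are in m, angles in rad, forces in N, time in s.
With the tool pointing down it reaches from about 0.325 to 0.875 m from the base axis. Payload 4.4 kg.
Tool frame: the origin (TCP) lies between the finger pads; the fingertips stand 14 mm ahead of it and the grasp point (between the pads) lies 5 mm behind it; z points along the fingers, y is the line along which they close (so a half turn about z gives the same grasp; the last joint's range is limited). The gripper opens to 85 mm and grips with 20 to 120 N. Pads are 22 mm wide; open, the fingers measure 114 mm over their backs; the gripper's body (76 mm by 85 mm) begins 54 mm behind the grasp point. The pads swing forward as they close: fully open they stand 13 mm farther back than shut.
Start: joints at [-1.498, 0.207, 1.542, -0, 1.393, -0.15], TCP at [0.127, -0.561, 0.245] pointing down, gripper open.
Joint ranges: [-2.73, 2.73], [-0.86, 2.22], [0.23, 2.46], [-1.11, 4.25], [0.08, 2.63], [-2.82, 2.82]. Speed limits (rad/s): [2.79, 2.79, 3.14, 3.14, 3.14, 3.14].

INTERFACE

Orientations are given as a rotation vector (axis times angle).
In Python, from station import sense, capture, finish_job gives the robot as it stands. The module is installed in compiled form; this text tells all that it offers.
- The arm moves only by the shell command python3 -m pendant 'ROWS' [OPENING]. ROWS is JSON, a list of rows, each a list of 4 numbers: the shift along the world's x, y, z in cm, then the turn about the world's z in degrees. In form: [[x, y, z, turn], ...]. A call has 1 to 12 rows; each row shifts and turns the commanded pose from where the row before left it; what a row does not reach is not made up. A row lasts 1/10 s, in which the tool goes at most 50 mm and 8.59 degrees, less where a joint would pass 70% of its speed; a pose out of reach is approached as far as the arm can. A call with a gripper value outside its range is refused whole. OPENING is the finger opening in cm, from 0 to 8.54, set as the call begins (- or left out, the last holds). The fingers move at their own pace and stop on an object; the grip force is fixed at half the most. Time passes only in rows, so rows that do not move let the fingers close. It gives the time, the measured TCP pose, the force, the opening and the grip force at its end, in the units of the state.
- sense(): the state, without advancing time (a new reading comes with each control period).
- capture(name): name is "scene" or "top"; returns a dict with "pixels" (480x640x3 uint8, red, green, blue), "depth" (480x640 float32, m along the optical axis (not along the pixel's ray), 0 where there is no reading), "vertical_fov" (degrees; the focal length in pixels is half the picture's height over the tangent of half this angle, whatever the lens; pixels are square), "cx", "cy" (the principal point, pixels), "view" (4x4, takes a point from world to camera coordinates). Camera axes: x right, y up, looking along -z (the intrinsics and any distortion apply to the point x, -y, -z); pixel columns grow to the right and rows downward; lengths in m; the calibration is good to about 2 mm. A picture is of the moment at which its call begins.
- finish_job(): hands the job in; it is judged then, once.
The state is a dict: "time": time; "qpos": joint angles; "qvel": joint speeds; "effort": joint torques, N m; "ee_pos": TCP position; "eef_rot": TCP orientation; "ft_force": force on the tool from outside, world axes, zero at the start; "torque": the same for the moment, N m; "gripper_width": finger opening in m; "finger_force": force on a finger pad.
Only numpy, scipy, OpenCV 4.12 (cv2) and the standard library are available. Lean on these libraries where they do the work, as an engineer would, in place of code of your own. Each camera call takes 0.05 s, during which the arm holds its last target. There are 200 camera calls.

## Working session

There is one attempt and no reset: what is moved stays moved. The work goes in short steps, Python scripts to look and compute and a shell command to move; the robot and the scene stay as the last step left them, time stands still between calls to the robot, and variables do not carry over. Pictures are saved under pics/ and viewed, at most 14 in all, crops included, and the job is handed in when it is done.

```bash
mkdir -p pics
cat > h.py <<'E'
import numpy as np, cv2
from station import sense, capture
def cap(n,save=None):
    c=capture(n)
    if save: cv2.imwrite(f'pics/{save}.png',c['pixels'][:,:,::-1])
    return c
def K(c):
    f=240/np.tan(np.radians(c['vertical_fov'])/2); return f,c['cx'],c['cy']
def ray(c,u,v,z):
    f,cx,cy=K(c); d=np.array([(u-cx)/f,-(v-cy)/f,-1]); V=np.array(c['view']); R=V[:3,:3];t=V[:3,3]
    o=-R.T@t; w=R.T@d; return o+w*(z-o[2])/w[2]
def cloud(c):
    f,cx,cy=K(c); v,u=np.mgrid[:480,:640]; D=c['depth']; V=np.array(c['view'])
    P=np.stack([(u-cx)/f*D,-(v-cy)/f*D,-D],-1); return (P-V[:3,3])@V[:3,:3]
def proj(c,p):
    V=np.array(c['view']); q=V[:3,:3]@np.array(p)+V[:3,3]; f,cx,cy=K(c); return cx+f*q[0]/-q[2], cy-f*q[1]/-q[2]
E
python3 - <<'E'
from h import *
for n in('scene','top'):
    c=cap(n,n+'0'); print(n,[k for k in c],c['vertical_fov'],c['cx'],c['cy']); V=np.array(c['view']);print(-V[:3,:3].T@V[:3,3])
    print((c['depth']>0).mean())
    for u,v in((160,120),(480,120),(160,360),(480,360)): print(u,v,ray(c,u,v,0).round(3),cloud(c)[v,u].round(3))
E
```

```text
scene ['pixels', 'depth', 'vertical_fov', 'cx', 'cy', 'view'] 51.00943691986254 314.77557651498364 236.81038318243722
[-0.17219617  0.78600088  1.26113104]
0.993056640625
160 120 [ 1.609 -0.296  0.   ] [0.816 0.186 0.562]
480 120 [ 0.484 -1.2    0.   ] [ 0.099 -0.036  0.739]
160 360 [ 0.636  0.488 -0.   ] [ 0.641  0.486 -0.008]
480 360 [-0.066 -0.08   0.   ] [-0.076 -0.     0.115]
top ['pixels', 'depth', 'vertical_fov', 'cx', 'cy', 'view'] 57.619074858511624 318.47182570590354 237.54487109828688
[ 0.38213469 -0.08534282  1.32041721]
0.9958528645833333
160 120 [0.942 0.381 0.   ] [0.703 0.182 0.563]
480 120 [ 0.926 -0.632  0.   ] [ 0.694 -0.399  0.564]
160 360 [0.206 0.362 0.   ] [ 0.096  0.644 -0.829]
480 360 [ 0.183 -0.579  0.   ] [ 0.055 -0.898 -0.852]
```

View pics/scene0.png

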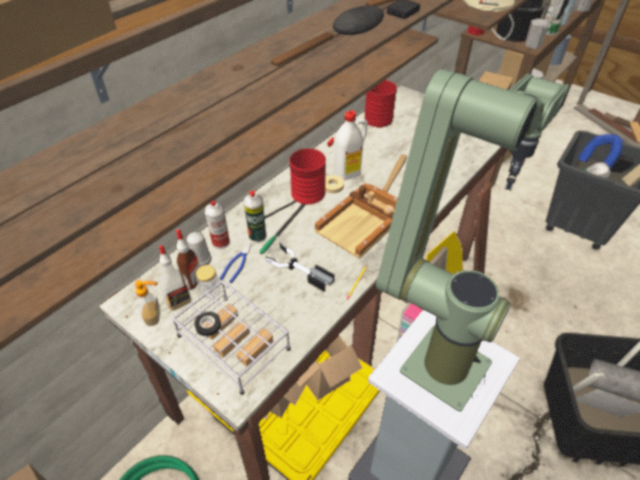

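View pics/top0.png

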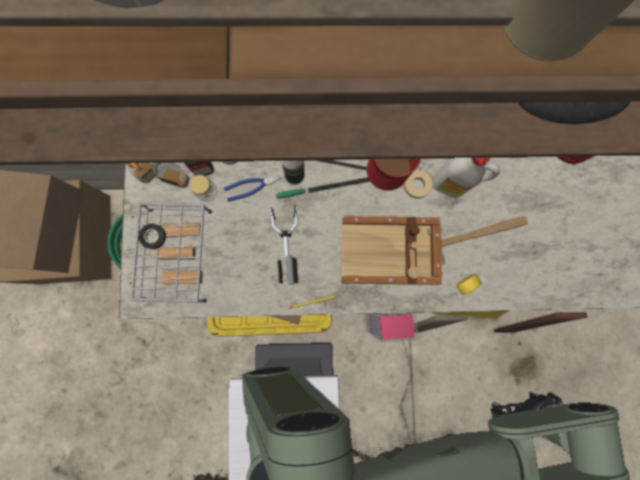

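Run:
```python
import cv2,numpy as np
a=cv2.imread('pics/top0.png')
x=cv2.resize(a[195:310,330:470],None,fx=4,fy=4,interpolation=cv2.INTER_CUBIC)
y=cv2.resize(a[195:310,120:320],None,fx=4,fy=4,interpolation=cv2.INTER_CUBIC)[:, :]
cv2.imwrite('pics/c1.png',x);cv2.imwrite('pics/c2.png',y)
```

```text
(no output)
```

View pics/c1.png

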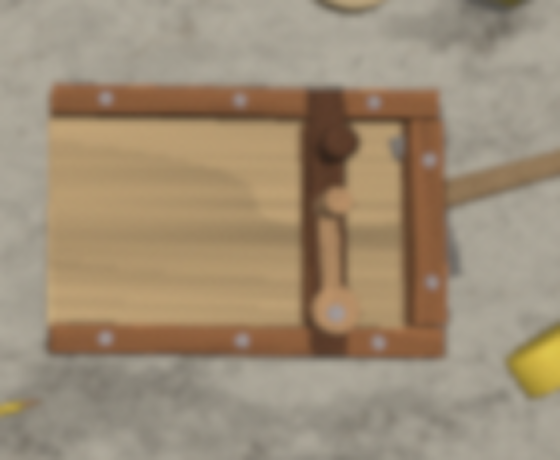

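View pics/c2.png

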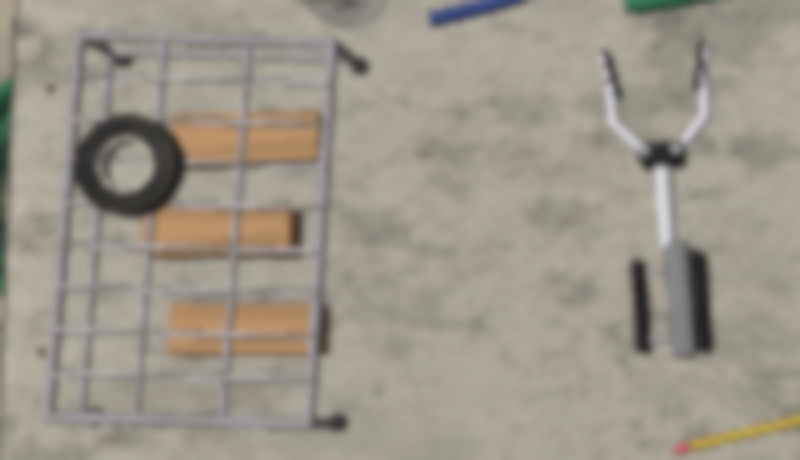

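```bash
cat >> h.py <<'E'
def rect(P,m):
    # min-area rect of masked xy points (largest component)
    n,l,s,ce=cv2.connectedComponentsWithStats(m.astype(np.uint8)); 
    out=[]
    for i in range(1,n):
        if s[i,4]<25: continue
        q=P[l==i][:,:2]; r=cv2.minAreaRect((q*1000).astype(np.float32)); b=cv2.boxPoints(r)
        e=b[1]-b[0],b[2]-b[1]; L=max(e,key=np.linalg.norm); a=np.degrees(np.arctan2(L[1],L[0]))%180
        out.append((s[i,4],np.round(r[0],1),np.round(r[1],1),round(a,1),round(float(np.median(P[l==i][:,2]))*1000,1)))
    return out
def wood(c):
    h=cv2.cvtColor(c['pixels'],cv2.COLOR_RGB2HSV); return (h[...,0]>6)&(h[...,0]<22)&(h[...,1]>100)&(h[...,2]>120)
E
python3 - <<'E'
from h import *
c=cap('top'); P=cloud(c); v,u=np.mgrid[:480,:640]
w=wood(c)&(u>120)&(u<210)&(v>200)&(v<300)
n,l,s,ce=cv2.connectedComponentsWithStats(cv2.morphologyEx(w.astype(np.uint8),cv2.MORPH_CLOSE,np.ones((5,5))))
for i in range(1,n):
    if s[i,4]<40: continue
    x,y,ww,hh=s[i,:4]; print('blank',s[i],ray(c,x-.5,y+hh/2-.5,.038).round(3),ray(c,x+ww-.5,y+hh/2-.5,.038).round(3),ray(c,x+ww/2,y-.5,.038).round(3)[0],ray(c,x+ww/2,y+hh-.5,.038).round(3)[0])
R=(u>265)&(u<310)&(v>200)&(v<292)
print('handle',rect(P,R&(P[...,2]>.034)))
print('low',rect(P,R&(P[...,2]>.01)))
J=(u>335)&(u<445)&(v>210)&(v<290)
print('jig',rect(P,J&(P[...,2]>.009)))
print('bar',rect(P,J&(P[...,2]>.0525)&(P[...,2]<.064)),'post',rect(P,J&(P[...,2]>.095)&(P[...,2]<.12)),'lev',rect(P,J&(P[...,2]>.064)))
Q=(u>125)&(u<215)&(v>200)&(v<305)
print('rack',rect(P,cv2.dilate((Q&(P[...,2]>.075)).astype(np.uint8),np.ones((3,3)))>0))
hsv=cv2.cvtColor(c['pixels'],cv2.COLOR_RGB2GRAY)
for n_,(a,b) in {'foot1':(204,208),'foot2':(202,298)}.items():
    win=hsv[b-6:b+7,a-6:a+10]; yy,xx=np.where(win<70); print(n_, ray(c,xx.mean()+a-6,yy.mean()+b-6,.007).round(3),len(xx))
for p in [(120+600/4,195+50/4),(120+703/4,195+42/4)]: print('tip',ray(c,*p,.022).round(3))
for p in [(120+644/4,195+155/4),(120+682/4,195+155/4)]: print('head',ray(c,*p,.022).round(3))
print('post',ray(c,330+337/4,195+140/4,.107),'knob',ray(c,330+338/4,195+200/4,.103),'pivot',ray(c,330+336/4,195+312/4,.07))
print('jigcorners z.045',[ray(c,330+a/4,195+b/4,.045).round(3) for a,b in((51,84),(49,352),(440,90),(444,357))], 'barface',[ray(c,330+a/4,195+b/4,.057).round(3) for a,b in((344,105),(346,330))],'fence face',[ray(c,330+a/4,195+b/4,.053).round(3) for a,b in((407,122),(408,322))])
E
```

```text
blank [163 227  36   8 250] [0.584 0.352 0.038] [0.582 0.246 0.038] 0.595 0.571
blank [159 247  34   9 241] [0.523 0.362 0.038] [0.521 0.263 0.038] 0.535 0.509
blank [163 272  33  11 357] [0.447 0.348 0.038] [0.445 0.253 0.038] 0.462 0.43
handle [(np.int32(51), array([570.6,  -9.6]), array([29.7, 15.9]), np.float32(88.5), 36.6), (np.int32(215), array([436.1, -36.6]), array([137.2,  48.4]), np.float32(22.7), 39.0), (np.int32(77), array([456.9,   8.1]), array([64.9,  9.7]), np.float32(2.6), 40.7)]
low [(np.int32(752), array([514.8, -21.2]), array([281.3,  87.8]), np.float32(8.5), 34.1)]
jig [(np.int32(6755), array([ 509.3, -283.6]), array([225.8, 413.4]), np.float32(94.0), 18.0)]
bar [(np.int32(218), array([ 528.7, -378.2]), array([ 25. , 156.8]), np.float32(177.0), 57.4), (np.int32(50), array([ 561.9, -456.6]), array([20.4, 39.6]), np.float32(176.2), 53.9), (np.int32(157), array([ 488.2, -453.7]), array([ 24.1, 108.4]), np.float32(176.7), 54.2), (np.int32(35), array([ 488.1, -388.7]), array([ 7.8, 53. ]), np.float32(179.2), 57.2), (np.int32(48), array([ 427.1, -376.4]), array([24.7, 2
[... 381 characters left out ...]
80.0), 71.8)]
rack [(np.int32(4117), array([522.6, 183.2]), array([543.2, 304.5]), np.float32(88.7), 89.3)]
foot1 [0.646 0.221 0.007] 2
foot2 [0.376 0.235 0.007] 5
tip [0.65  0.036 0.022]
tip [ 0.655 -0.042  0.022]
head [0.569 0.003 0.022]
head [ 0.569 -0.025  0.022]
post [ 0.56024482 -0.37809589  0.107     ] knob [ 0.51810594 -0.3775719   0.103     ] pivot [ 0.44100485 -0.37989256  0.07      ]
jigcorners z.045 [array([ 0.616, -0.182,  0.045]), array([ 0.418, -0.175,  0.045]), array([ 0.605, -0.472,  0.045]), array([ 0.408, -0.463,  0.045])] barface [array([ 0.594, -0.397,  0.057]), array([ 0.428, -0.39 ,  0.057])] fence face [array([ 0.581, -0.444,  0.053]), array([ 0.433, -0.436,  0.053])]
```

```bash
cat > st.py <<'E'
from h import *
from scipy.spatial.transform import Rotation as R
s=sense(); M=R.from_rotvec(s['eef_rot']).as_matrix()
print('t',round(s['time'],2),'p',np.round(s['ee_pos'],4),'ydir yaw',round(np.degrees(np.arctan2(M[1,1],M[0,1])),1),'z',M[:,2].round(3),'q6',round(s['qpos'][5],2),'w',round(s['gripper_width'],4),'ff',np.round(s['finger_force'],1),'F',np.round(s['ft_force'],1))
E
python3 st.py
```

```text
t 0.15 p [ 0.127  -0.5602  0.2444] ydir yaw -77.2 z [-0.     0.002 -1.   ] q6 -0.15 w 0.0856 ff 0.0 F [-0.1  0.6  0.3]
```

```bash
python3 -m pendant '[[3.9,1.83,-0.6,-1.5],[3.9,1.83,-0.6,-1.5],[3.9,1.83,-0.6,-1.5],[3.9,1.83,-0.6,-1.5],[3.9,1.83,-0.6,-1.5],[3.9,1.83,-0.6,-1.5],[3.9,1.83,-0.6,-1.5],[3.9,1.83,-0.6,-1.5],[3.9,1.83,-0.6,-1.5],[3.9,1.83,-0.6,-1.5],[0,0,0,0]]' 5; python3 st.py
```

```text
time: 1.25
ee_pos: [0.5207, -0.374, 0.1835]
eef_rot: [-3.138, 0.052, -0.0]
ft_force: [-0.3, -0.6, 0.4]
gripper_width: 0.05
finger_force: 0.0
t 1.25 p [ 0.5207 -0.374   0.1835] ydir yaw -91.9 z [ 0.     0.003 -1.   ] q6 0.84 w 0.05 ff 0.0 F [-0.3 -0.6  0.4]
```

```bash
python3 -m pendant '[[0,0,-3,0],[0.1,0,-3,0],[0,0,-3,0],[0,0,-0.5,0],[0,0,0,0]]' 5;  python3 -m pendant '[[0,0,0,0],[0,0,0,0],[0,0,0,0],[0,0,0,0]]' 1.5; python3 st.py
```

```text
time: 1.75
ee_pos: [0.5167, -0.3773, 0.0889]
eef_rot: [-3.139, 0.062, 0.004]
ft_force: [-0.6, -0.4, -0.1]
gripper_width: 0.0498
finger_force: 0.0
time: 2.15
ee_pos: [0.5192, -0.3792, 0.0928]
eef_rot: [3.138, -0.061, 0.005]
ft_force: [-0.9, 0.0, 6.8]
gripper_width: 0.0179
finger_force: 58.6
t 2.15 p [ 0.5192 -0.3792  0.0928] ydir yaw -92.2 z [ 0.003 -0.003 -1.   ] q6 0.84 w 0.0179 ff 58.6 F [-0.9  0.   6.8]
```

Run:
```python
import numpy as np
t=np.radians(-2+8.2*np.arange(12)); p=7.8*np.c_[np.cos(t),np.sin(t)]; print(np.diff(p,axis=0).round(2).tolist())
```

```text
[[-0.04, 1.11], [-0.2, 1.1], [-0.35, 1.06], [-0.5, 1.0], [-0.64, 0.91], [-0.76, 0.81], [-0.87, 0.7], [-0.96, 0.57], [-1.03, 0.42], [-1.08, 0.27], [-1.11, 0.11]]
```

```bash
python3 -m pendant '[[-0.04,1.11,0.4,8.2],[-0.2,1.1,0,8.2],[-0.35,1.06,0,8.2],[-0.5,1.0,0,8.2],[-0.64,0.91,0,8.2],[-0.76,0.81,0,8.2],[-0.87,0.7,0,8.2],[-0.96,0.57,0,8.2],[-1.03,0.42,0,8.2],[-1.08,0.27,0,8.2],[-1.11,0.11,0,8.2],[0,0,0,0]]'; python3 st.py
```

```text
time: 3.35
ee_pos: [0.446, -0.2975, 0.0936]
eef_rot: [2.253, 2.177, 0.009]
ft_force: [14.8, -1.4, -15.0]
gripper_width: 0.0177
finger_force: 59.7
t 3.35 p [ 0.446  -0.2975  0.0936] ydir yaw -2.0 z [ 0.01  -0.002 -1.   ] q6 -0.72 w 0.0177 ff 59.7 F [ 14.8  -1.4 -15. ]
```

```bash
python3 -m pendant '[[0,0,0,0],[0,0,0,0],[0,0,3,0],[0,0,3,0],[4,-2.8,0,0],[4,-2.8,0,0],[3.4,-2.7,0,0],[0,0,0,0],[0,0,-3,0],[0,0,-3.2,0],[0,0,0,0]]' 6; python3 st.py
```

```text
time: 4.45
ee_pos: [0.5525, -0.3767, 0.0864]
eef_rot: [-2.252, -2.173, 0.002]
ft_force: [0.4, 1.0, -1.0]
gripper_width: 0.0603
finger_force: 0.0
t 4.45 p [ 0.5525 -0.3767  0.0864] ydir yaw -2.0 z [-0.01   0.008 -1.   ] q6 -0.69 w 0.0603 ff 0.0 F [ 0.4  1.  -1. ]
```

```bash
python3 -m pendant '[[0,0,0,0],[0,0,0,0],[0,0,0,0],[0,0,0,0]]' 2; python3 st.py
```

```text
time: 4.85
ee_pos: [0.5635, -0.3808, 0.0955]
eef_rot: [2.25, 2.172, 0.012]
ft_force: [17.0, -0.2, -9.9]
gripper_width: 0.0243
finger_force: 59.4
t 4.85 p [ 0.5635 -0.3808  0.0955] ydir yaw -2.0 z [ 0.016 -0.005 -1.   ] q6 -0.69 w 0.0243 ff 59.4 F [17.  -0.2 -9.9]
```

```bash
python3 -m pendant '[[0.9,0,0.5,0],[0.04,1,0,0],[0.08,2,0,0],[0.08,2,0,0],[0.08,2,0,0],[0.08,2,0,0],[0.08,2,0,0],[0.08,2,0,0],[0.08,2,0,0],[0.08,2,0,0],[0.05,1.2,0,0],[0,0,0,0]]'; python3 st.py
```

```text
time: 6.05
ee_pos: [0.5701, -0.2037, 0.0956]
eef_rot: [2.253, 2.18, -0.021]
ft_force: [-5.6, -23.5, -24.8]
gripper_width: 0.0238
finger_force: 61.3
t 6.05 p [ 0.5701 -0.2037  0.0956] ydir yaw -1.9 z [-0.005 -0.014 -1.   ] q6 -0.44 w 0.0238 ff 61.3 F [ -5.6 -23.5 -24.8]
```

```bash
python3 -m pendant '[[0,0,0,0],[0,0,0,0],[0,0,3,0],[0,0,4,0],[-1.3,2.2,3,-8.5],[-1.3,2.2,0,-8.5],[-1.3,2.2,0,-8.5],[-1.3,2.2,0,-8.5],[-1.3,2.2,0,-8.5],[-1.3,2.2,0,-8.5],[-1.3,2.2,0,-8.5],[-1.3,2.2,0,-8.5]]' 8.4; python3 -m pendant '[[0,0,0,-8.5],[0,0,0,-8.5],[0,0,0,0]]'; python3 st.py
python3 - <<'E'
from h import *
c=cap('top','top1')
a=c['pixels'][:,:,::-1]
cv2.imwrite('pics/c3.png',cv2.resize(a[195:315,120:450],(792,288),interpolation=cv2.INTER_CUBIC))
E
```

```text
time: 7.25
ee_pos: [0.4703, -0.0202, 0.2008]
eef_rot: [3.094, 0.537, 0.011]
ft_force: [-0.1, 0.6, 0.9]
gripper_width: 0.0842
finger_force: 0.0
time: 7.55
ee_pos: [0.4707, -0.021, 0.2005]
eef_rot: [3.14, 0.085, 0.01]
ft_force: [-0.0, 0.6, -0.1]
gripper_width: 0.0842
finger_force: 0.0
t 7.55 p [ 0.4707 -0.021   0.2005] ydir yaw -86.9 z [ 0.007 -0.    -1.   ] q6 1.29 w 0.0842 ff 0.0 F [-0.   0.6 -0.1]
```

View pics/c3.png

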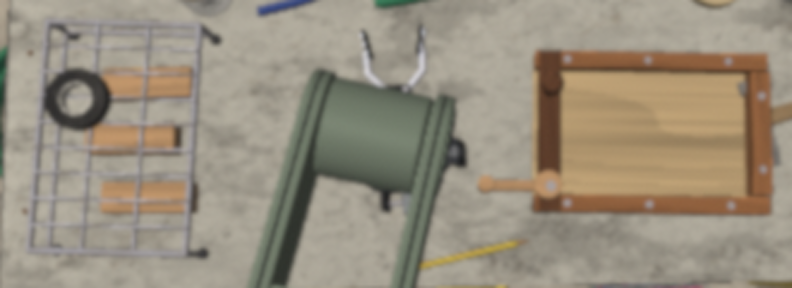

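```bash
python3 -m pendant '[[-1.25,0.6,-4,0],[0,0,-4,0],[0,0,-4,0],[0,0,-3,0],[0,0,-2.2,0],[0,0,-0.6,0],[0,0,0,0]]' 8.4; python3 st.py;  python3 -m pendant '[[0,0,0,0],[0,0,0,0],[0,0,0,0],[0,0,0,0],[0,0,0,0]]' 5.3; python3 st.py
```

```text
time: 8.3
ee_pos: [0.4567, -0.016, 0.0194]
eef_rot: [-3.14, -0.084, 0.0]
ft_force: [1.1, 0.0, -0.4]
gripper_width: 0.0839
finger_force: 0.0
t 8.3 p [ 0.4567 -0.016   0.0194] ydir yaw -86.9 z [-0.  0. -1.] q6 1.29 w 0.0839 ff 0.0 F [ 1.1  0.  -0.4]
time: 8.8
ee_pos: [0.4584, -0.0175, 0.0216]
eef_rot: [3.138, 0.082, 0.006]
ft_force: [-1.5, -2.8, 6.2]
gripper_width: 0.0534
finger_force: 13.1
t 8.8 p [ 0.4584 -0.0175  0.0216] ydir yaw -87.0 z [ 0.004 -0.003 -1.   ] q6 1.29 w 0.0534 ff 13.1 F [-1.5 -2.8  6.2]
```

```bash
python3 -m pendant '[[0,0,1.5,0],[0,0,3,0],[0,0,3,0]]'; python3 st.py
python3 - <<'E'
from h import *
c=cap('top'); c0=cv2.cvtColor(cv2.imread('pics/top0.png'),cv2.COLOR_BGR2RGB)
h=cv2.cvtColor(c0,cv2.COLOR_RGB2HSV)
w=((h[...,0]>6)&(h[...,0]<22)&(h[...,1]>90)).astype(np.uint8); w[:200]=0;w[300:]=0;w[:,:120]=0;w[:,210:]=0
w=cv2.morphologyEx(w,cv2.MORPH_CLOSE,np.ones((5,5)))
n,l,s,_=cv2.connectedComponentsWithStats(w)
for i in range(1,n):
    if s[i,4]<80: continue
    v,u=np.where(l==i)
    # per-column midline
    U=np.unique(u); U=U[3:-3]; 
    top=np.array([ray(c,k,v[u==k].min()-.5,.038)[:2] for k in U]); bot=np.array([ray(c,k,v[u==k].max()+.5,.038)[:2] for k in U])
    mid=(top+bot)/2; p=np.polyfit(mid[:,1],mid[:,0],1); print('yaw',90-np.degrees(np.arctan(p[0])),'x at y=.25,.30',np.polyval(p,[.25,.3]).round(3),'w',(top-bot)[:,0].mean().round(3), 'yaw top/bot',[round(float(90-np.degrees(np.arctan(np.polyfit(e[:,1],e[:,0],1)[0]))),1) for e in(top,bot)],'near',ray(c,u.max()+.5,v.mean(),.038)[1].round(3))
E
```

```text
time: 9.1
ee_pos: [0.4555, -0.016, 0.0951]
eef_rot: [-3.14, -0.082, 0.002]
ft_force: [0.5, 0.5, -2.7]
gripper_width: 0.0531
finger_force: 11.2
t 9.1 p [ 0.4555 -0.016   0.0951] ydir yaw -87.0 z [-0.001  0.    -1.   ] q6 1.29 w 0.0531 ff 11.2 F [ 0.5  0.5 -2.7]
yaw 88.73175972587073 x at y=.25,.30 [0.582 0.584] w 0.024 yaw top/bot [91.0, 86.4] near 0.246
yaw 87.76774679403069 x at y=.25,.30 [0.518 0.52 ] w 0.023 yaw top/bot [88.4, 87.1] near 0.26
yaw 88.98072099729691 x at y=.25,.30 [0.446 0.447] w 0.034 yaw top/bot [88.9, 89.1] near 0.25
```

```bash
python3 -m pendant '[[1.2,0.06,0,8.5],[1.2,0.06,0,8.5],[1.2,0.06,0,8.5],[1.2,0.06,0,8.5],[1.2,0.06,0,8.5],[1.2,0.06,0,8.5],[1.2,0.06,0,8.5],[1.2,0.06,0,8.5],[1.2,0.06,0,8.5],[1.2,0.06,0,8.5],[0,0,-1,0],[0,0,-1,0]]'; python3 -m pendant '[[0,0,-2,0],[0,0,-2,0],[0,0,-1,0],[0,0,0,0]]'; python3 st.py;python3 - <<'E'
from h import *
c=cap('top','top2'); a=c['pixels'][:,:,::-1]
cv2.imwrite('pics/c4.png',cv2.resize(a[195:315,120:320],(800,480),interpolation=cv2.INTER_CUBIC))
E
```

```text
time: 10.35
ee_pos: [0.5761, -0.0102, 0.0737]
eef_rot: [2.263, 2.179, -0.0]
ft_force: [-0.2, 0.7, -3.3]
gripper_width: 0.0531
finger_force: 11.2
time: 10.75
ee_pos: [0.5745, -0.01, 0.0225]
eef_rot: [-2.26, -2.178, 0.004]
ft_force: [0.3, 0.3, -3.2]
gripper_width: 0.0531
finger_force: 11.3
t 10.75 p [ 0.5745 -0.01    0.0225] ydir yaw -2.1 z [-0.004  0.001 -1.   ] q6 -0.13 w 0.0531 ff 11.3 F [ 0.3  0.3 -3.2]
```

View pics/c4.png

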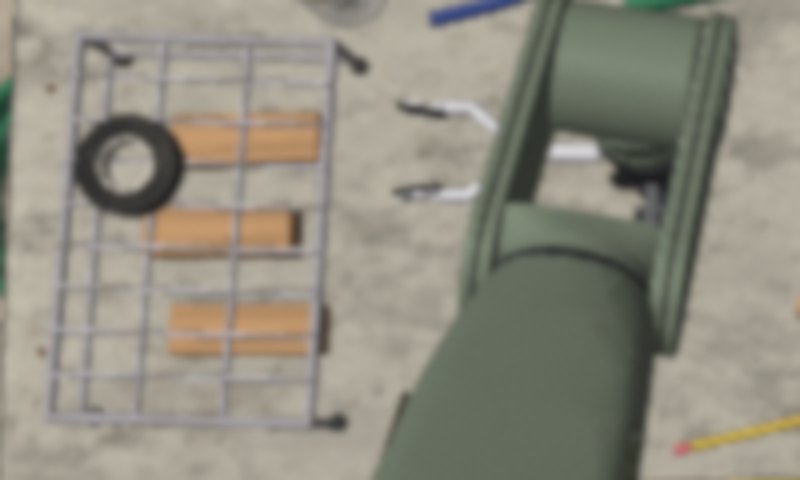

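Run:
```python
from h import *
c=cap('top')
r=lambda a,b,z:ray(c,120+a/4-.4,195+b/4-.4,z)[:2].round(4)
print('tips',r(400,105,.034),r(396,191,.034),'shaft',r(575,152,.029))
print('blank0 corners',r(174,115,.038),r(320,110,.038),r(184,162,.038),r(320,161,.038))
print('blank1',r(155,210,.038),r(290,208,.038),r(155,257,.038),r(295,255,.038))
print('blank2',r(168,302,.038),r(318,300,.038),r(168,355,.038),r(318,355,.038))
```

```text
tips [0.6101 0.1847] [0.5456 0.1872] shaft [0.5728 0.0554]
blank0 corners [0.6051 0.3506] [0.6067 0.243 ] [0.5698 0.3424] [0.5685 0.2425]
blank1 [0.5345 0.3627] [0.534 0.264] [0.4999 0.3618] [0.4992 0.2598]
blank2 [0.4667 0.3515] [0.4659 0.2425] [0.4282 0.3505] [0.4259 0.2419]
```

```bash
python3 -m pendant '[[1.2,0,0,1],[0,0,0,0],[0,2,0,0],[0,2,0,0],[0,2,0,0],[0,2,0,0],[0,2,0,0],[0,0,0,0]]'; python3 st.py;  python3 -m pendant '[[0,0,0,0],[0,0,0,0],[0,0,0,0],[0,0,0,0],[0,0,0,0]]' 4; python3 st.py
```

```text
time: 11.65
ee_pos: [0.5881, 0.0922, 0.0248]
eef_rot: [-2.239, -2.204, -0.001]
ft_force: [0.1, 0.2, -2.7]
gripper_width: 0.0533
finger_force: 11.2
t 11.65 p [0.5881 0.0922 0.0248] ydir yaw -0.9 z [ 0.     0.001 -1.   ] q6 0.02 w 0.0533 ff 11.2 F [ 0.1  0.2 -2.7]
time: 12.15
ee_pos: [0.5887, 0.0893, 0.0246]
eef_rot: [2.242, 2.2, 0.001]
ft_force: [0.4, 1.0, 0.4]
gripper_width: 0.044
finger_force: 63.5
t 12.15 p [0.5887 0.0893 0.0246] ydir yaw -1.1 z [ 0.  0. -1.] q6 0.02 w 0.044 ff 63.5 F [0.4 1.  0.4]
```

```bash
python3 -m pendant '[[0,-0.7,0,0],[0,-1.5,0,0],[0,-1.5,0,0],[0,-1.5,0,0],[0,-1.5,0,0],[0,-1.5,0,0],[0,-1.5,0,0],[0,-1.5,0,0],[0,-1.5,0,0],[0,-1.5,0,0],[0,-1.5,0,0],[0,-1.3,0,0]]'; python3 st.py
python3 - <<'E'
from h import *
c=cap('top','top3'); a=c['pixels'][:,:,::-1]
cv2.imwrite('pics/c5.png',cv2.resize(a[195:315,120:320],(800,480),interpolation=cv2.INTER_CUBIC))
E
```

```text
time: 13.35
ee_pos: [0.5884, -0.0815, 0.0243]
eef_rot: [-2.242, -2.201, 0.0]
ft_force: [0.6, 2.3, 0.8]
gripper_width: 0.0436
finger_force: 63.7
t 13.35 p [ 0.5884 -0.0815  0.0243] ydir yaw -1.1 z [-0.  0. -1.] q6 -0.26 w 0.0436 ff 63.7 F [0.6 2.3 0.8]
```

View pics/c5.png

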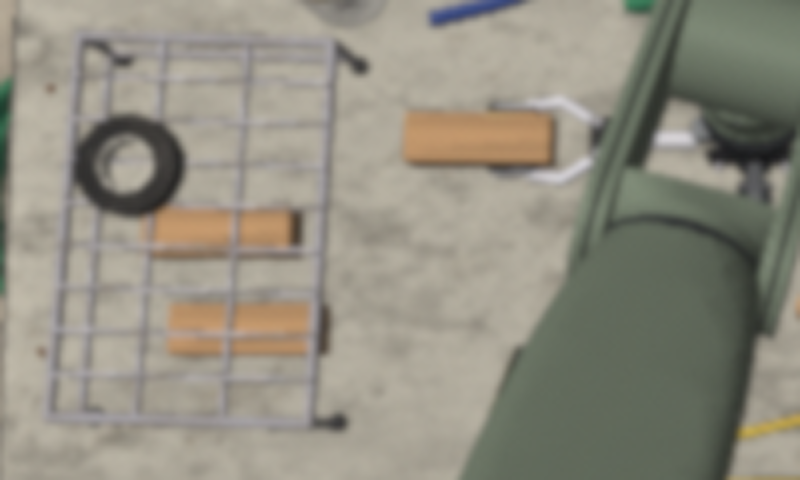

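```bash
python3 -m pendant '[[1.3,0,0,0],[1.5,0,0,0],[1.5,0,0,0],[0,0,0,0],[0,0,0,0]]'; python3 -m pendant '[[0,0,0,0],[0,0,0,0],[0,0,0,0],[0,0,0,0],[0,0,1,0],[0,0,2,0],[0,0,3,0],[0,0,1,0],[0,0,0,0]]' 5.3; python3 st.py
python3 - <<'E'
from h import *
c=cap('top','top4'); a=c['pixels'][:,:,::-1]
cv2.imwrite('pics/c6.png',cv2.resize(a[195:315,120:320],(800,480),interpolation=cv2.INTER_CUBIC))
E
```

```text
time: 13.9
ee_pos: [0.6321, -0.0811, 0.0245]
eef_rot: [2.24, 2.199, 0.001]
ft_force: [2.2, -1.0, 0.2]
gripper_width: 0.0438
finger_force: 63.8
time: 14.8
ee_pos: [0.6336, -0.0807, 0.0974]
eef_rot: [2.237, 2.198, 0.005]
ft_force: [0.6, -0.8, -2.6]
gripper_width: 0.0532
finger_force: 11.3
t 14.8 p [ 0.6336 -0.0807  0.0974] ydir yaw -1.0 z [ 0.006 -0.002 -1.   ] q6 -0.24 w 0.0532 ff 11.3 F [ 0.6 -0.8 -2.6]
```

View pics/c6.png

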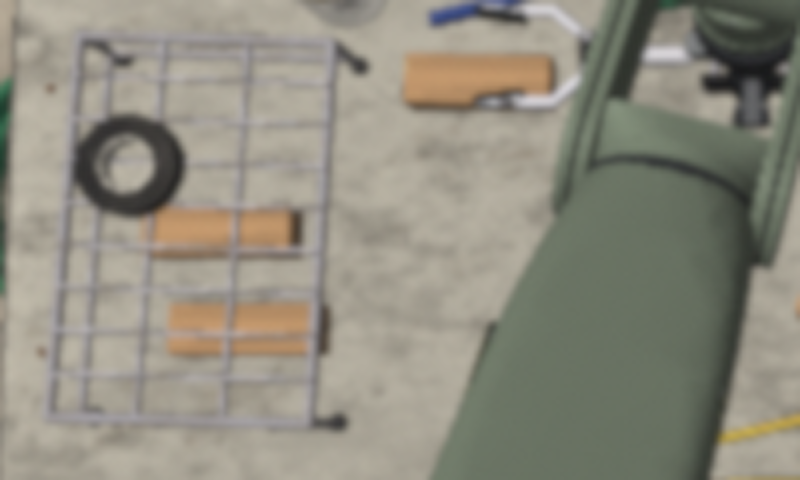

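```bash
python3 -m pendant '[[-3.1,1.25,0,0],[-3.1,1.25,0,0],[-3.1,1.25,0,0],[-3.1,1.25,0,0],[-3.1,1.25,0,0],[-3.1,1.25,0,0],[0,0,-2,0],[0,0,-2,0],[0,0,-2,0],[0,0,-1,0],[0,0,0,0]]'; python3 st.py; python3 -m pendant '[[0,2,0,0],[0,2,0,0],[0,2,0,0],[0,2,0,0],[0,1.7,0,0],[0,0,0,0]]'; python3 st.py
python3 - <<'E'
from h import *
c=cap('top','top5'); a=c['pixels'][:,:,::-1]
cv2.imwrite('pics/c7.png',cv2.resize(a[195:315,120:320],(800,480),interpolation=cv2.INTER_CUBIC))
E
```

```text
time: 15.95
ee_pos: [0.4436, -0.0049, 0.0225]
eef_rot: [-2.239, -2.199, 0.004]
ft_force: [-0.7, -0.5, -2.1]
gripper_width: 0.0532
finger_force: 11.3
t 15.95 p [ 0.4436 -0.0049  0.0225] ydir yaw -1.0 z [-0.005  0.001 -1.   ] q6 -0.19 w 0.0532 ff 11.3 F [-0.7 -0.5 -2.1]
time: 16.55
ee_pos: [0.4457, 0.0933, 0.0248]
eef_rot: [2.239, 2.204, 0.001]
ft_force: [-0.9, 0.8, -2.8]
gripper_width: 0.0532
finger_force: 11.3
t 16.55 p [0.4457 0.0933 0.0248] ydir yaw -0.9 z [ 0.001  0.    -1.   ] q6 0.03 w 0.0532 ff 11.3 F [-0.9  0.8 -2.8]
```

View pics/c7.png

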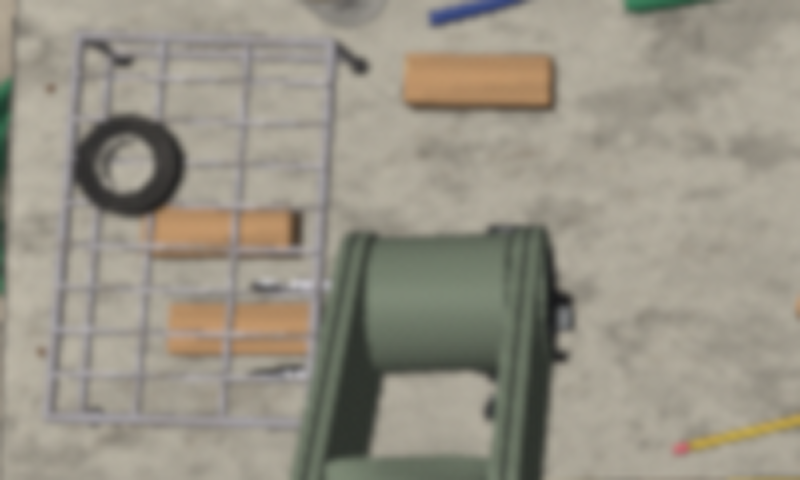

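```bash
python3 -m pendant '[[0,0,0,0],[0,0,0,0],[0,0,0,0],[0,0,0,0],[0,0,0,0]]' 4; python3 -m pendant '[[0,-0.7,0,0],[0,-1.5,0,0],[0,-1.5,0,0],[0,-1.5,0,0],[0,-1.5,0,0],[0,-1.5,0,0],[0,-1.5,0,0],[0,-1.5,0,0],[0,-1.5,0,0],[0,-0.8,0,0],[-1,0,0,0],[0,0,0,0]]'; python3 st.py;  python3 -m pendant '[[0,0,0,0],[0,0,0,0],[0,0,0,0],[0,0,0,0],[0,0,1,0],[0,0,2,0],[0,0,3,0],[0,0,1,0],[0,0,0,0]]' 5.3;python3 st.py
python3 - <<'E'
from h import *
c=cap('top','top6'); a=c['pixels'][:,:,::-1]
cv2.imwrite('pics/c8.png',cv2.resize(a[195:315,120:320],(800,480),interpolation=cv2.INTER_CUBIC))
E
```

```text
time: 17.1
ee_pos: [0.4457, 0.0915, 0.0245]
eef_rot: [2.242, 2.2, 0.001]
ft_force: [0.2, 0.2, 0.1]
gripper_width: 0.044
finger_force: 63.9
time: 18.3
ee_pos: [0.4341, -0.0434, 0.0242]
eef_rot: [-2.242, -2.2, 0.002]
ft_force: [-0.7, -1.6, 0.7]
gripper_width: 0.0438
finger_force: 64.2
t 18.3 p [ 0.4341 -0.0434  0.0242] ydir yaw -1.1 z [-0.001 -0.    -1.   ] q6 -0.28 w 0.0438 ff 64.2 F [-0.7 -1.6  0.7]
time: 19.2
ee_pos: [0.4373, -0.0437, 0.0963]
eef_rot: [2.238, 2.198, 0.004]
ft_force: [0.4, 0.2, -2.7]
gripper_width: 0.0529
finger_force: 11.3
t 19.2 p [ 0.4373 -0.0437  0.0963] ydir yaw -1.0 z [ 0.005 -0.002 -1.   ] q6 -0.28 w 0.0529 ff 11.3 F [ 0.4  0.2 -2.7]
```

View pics/c8.png

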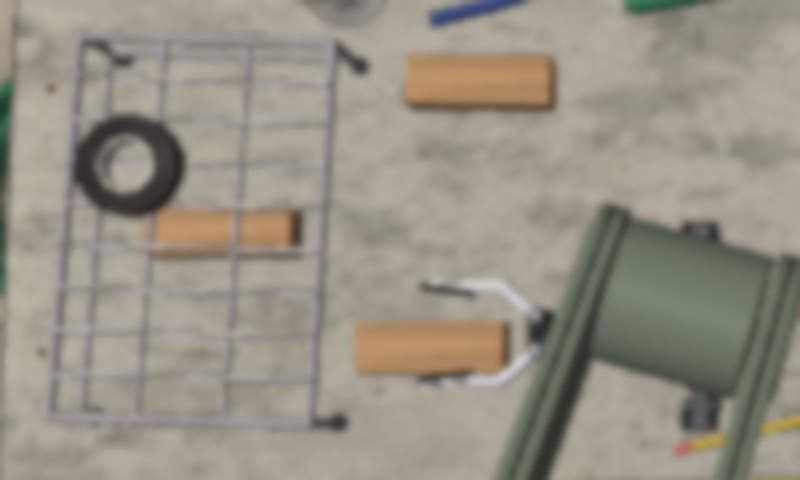

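```bash
python3 -m pendant '[[2.7,1.3,0,0],[2.7,1.3,0,0],[2.7,1.3,0,0],[0,0,-2,0],[0,0,-2,0],[0,0,-2,0],[0,0,-1,0],[0,0,0,0]]'; python3 st.py; python3 -m pendant '[[0,2,0,0],[0,2,0,0],[0,2,0,0],[0,2,0,0],[0,2,0,0],[0,1.4,0,0],[0,0,0,0]]'; python3 st.py; python3 -m pendant '[[0,0,0,0],[0,0,0,0],[0,0,0,0],[0,0,0,0],[0,0,0,0]]' 4; python3 st.py
```

```text
time: 20.05
ee_pos: [0.5144, -0.0039, 0.022]
eef_rot: [-2.239, -2.198, 0.005]
ft_force: [0.1, 0.5, -3.6]
gripper_width: 0.0528
finger_force: 11.3
t 20.05 p [ 0.5144 -0.0039  0.022 ] ydir yaw -1.0 z [-0.005  0.001 -1.   ] q6 -0.16 w 0.0528 ff 11.3 F [ 0.1  0.5 -3.6]
time: 20.75
ee_pos: [0.5166, 0.1112, 0.0247]
eef_rot: [2.239, 2.204, 0.001]
ft_force: [1.3, 0.1, -2.6]
gripper_width: 0.0529
finger_force: 11.3
t 20.75 p [0.5166 0.1112 0.0247] ydir yaw -0.9 z [ 0.001  0.    -1.   ] q6 0.06 w 0.0529 ff 11.3 F [ 1.3  0.1 -2.6]
time: 21.25
ee_pos: [0.5167, 0.1095, 0.0245]
eef_rot: [2.242, 2.2, 0.0]
ft_force: [0.1, 0.5, -0.1]
gripper_width: 0.0443
finger_force: 63.7
t 21.25 p [0.5167 0.1095 0.0245] ydir yaw -1.1 z [ 0.  0. -1.] q6 0.06 w 0.0443 ff 63.7 F [ 0.1  0.5 -0.1]
```

```bash
python3 -m pendant '[[0,-0.7,0,0],[0,-1.5,0,0],[0,-1.5,0,0],[0,-1.5,0,0],[0,-1.5,0,0],[0,-1.5,0,0],[0,-1.5,0,0],[0,-1.5,0,0],[0,-1.5,0,0],[0,-1.5,0,0],[0,-1.5,0,0],[0,0,0,0]]'; python3 st.py
python3 - <<'E'
from h import *
c=cap('top','top7'); a=c['pixels'][:,:,::-1]
cv2.imwrite('pics/c9.png',cv2.resize(a[195:315,120:320],(800,480),interpolation=cv2.INTER_CUBIC))
E
```

```text
time: 22.45
ee_pos: [0.5167, -0.05, 0.0245]
eef_rot: [2.241, 2.199, -0.002]
ft_force: [-0.4, -2.9, 1.0]
gripper_width: 0.0442
finger_force: 64.1
t 22.45 p [ 0.5167 -0.05    0.0245] ydir yaw -1.1 z [ 0.    -0.002 -1.   ] q6 -0.24 w 0.0442 ff 64.1 F [-0.4 -2.9  1. ]
```

View pics/c9.png

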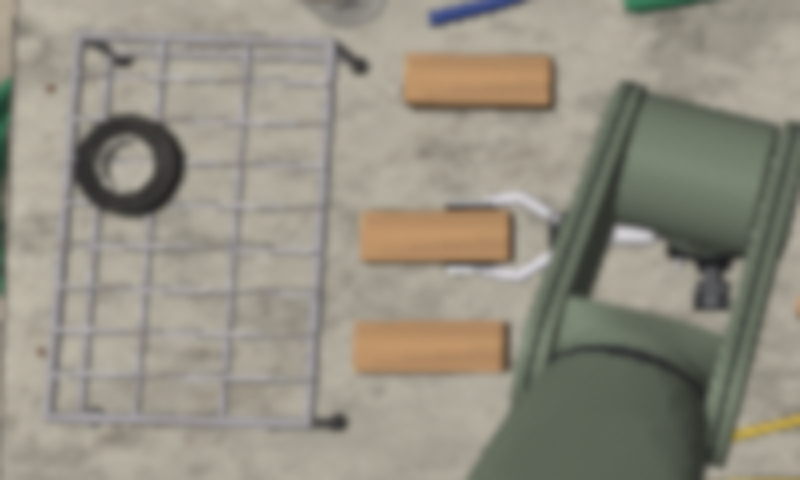

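```bash
python3 -m pendant '[[0,0,0,0],[0,0,0,0],[0,0,0,0],[0,0,0,0],[0,0,1,0],[0,0,2,0],[0,0,3,0],[0,0,1,0],[0,0,0,0]]' 5.3; python3 -m pendant '[[-0.6,0.25,0,-8.5],[-0.6,0.25,0,-8.5],[-0.6,0.25,0,-8.5],[-0.6,0.25,0,-8.5],[-0.6,0.25,0,-8.5],[-0.6,0.25,0,-8.5],[-0.6,0.25,0,-8.5],[-0.6,0.25,0,-8.5],[-0.6,0.25,0,-8.5],[-0.6,0.25,0,-8.5],[0,0,0,0]]'; python3 st.py; python3 -m pendant '[[0,0,-2,0],[0,0,-2,0],[0,0,-2,0],[0,0,-1,0],[0,0,-0.1,0],[0,0,0,0]]'; python3 st.py
```

```text
time: 23.4
ee_pos: [0.5184, -0.0476, 0.0967]
eef_rot: [2.238, 2.198, 0.004]
ft_force: [0.7, -0.3, -2.3]
gripper_width: 0.0529
finger_force: 11.3
time: 24.5
ee_pos: [0.4542, -0.0215, 0.0926]
eef_rot: [-3.138, -0.11, 0.007]
ft_force: [-1.2, -0.1, -2.7]
gripper_width: 0.0531
finger_force: 11.3
t 24.5 p [ 0.4542 -0.0215  0.0926] ydir yaw -86.0 z [-0.004  0.001 -1.   ] q6 1.26 w 0.0531 ff 11.3 F [-1.2 -0.1 -2.7]
time: 25.1
ee_pos: [0.4566, -0.0222, 0.0232]
eef_rot: [-3.14, -0.11, 0.0]
ft_force: [0.7, -0.2, -2.6]
gripper_width: 0.0532
finger_force: 11.3
t 25.1 p [ 0.4566 -0.0222  0.0232] ydir yaw -86.0 z [-0.  0. -1.] q6 1.26 w 0.0532 ff 11.3 F [ 0.7 -0.2 -2.6]
```

```bash
python3 -m pendant '[[0,0,-0.2,0],[0,0,0,0],[0,0,-0.1,0],[0,0,0,0]]'; python3 -m pendant '[[0,0,0,0],[0,0,0,0],[0,0,0,0],[0,0,0,0],[0,0,2,0],[0,0,3,0],[0,0,4,0],[0,0,4,0],[0,0,0,0]]' 8.4; python3 st.py
python3 - <<'E'
from h import *
c=cap('top','top8'); a=c['pixels'][:,:,::-1]
w=wood(c).astype(np.uint8); w[:200]=0;w[310:]=0;w[:,:205]=0;w[:,270:]=0
n,l,s,_=cv2.connectedComponentsWithStats(w)
for i in range(1,n):
    if s[i,4]<100: continue
    cn=cv2.findContours((l==i).astype(np.uint8),0,1)[0][0][:,0,:].astype(float)
    q=np.array([ray(c,*p,.038)[:2] for p in cn]); r=cv2.minAreaRect((q*1000).astype(np.float32)); print(s[i],np.round(r,1) if 0 else r)
E
```

```text
time: 25.5
ee_pos: [0.4569, -0.0223, 0.0207]
eef_rot: [3.139, 0.109, 0.002]
ft_force: [-0.1, 0.8, -1.6]
gripper_width: 0.0529
finger_force: 11.3
time: 26.4
ee_pos: [0.4613, -0.0233, 0.1565]
eef_rot: [3.136, 0.109, 0.021]
ft_force: [0.5, 0.3, 1.1]
gripper_width: 0.084
finger_force: 0.0
t 26.4 p [ 0.4613 -0.0233  0.1565] ydir yaw -86.0 z [ 0.013 -0.003 -1.   ] q6 1.26 w 0.084 ff 0.0 F [0.5 0.3 1.1]
[222 209  36  12 396] ((627.3967895507812, 125.04119873046875), (104.53530883789062, 33.27202606201172), 88.88375091552734)
[211 248  36  12 396] ((511.425537109375, 157.27427673339844), (102.96582794189453, 32.50285339355469), 88.8267822265625)
[209 276  30  11 310] ((431.1652526855469, 171.30706787109375), (84.2028579711914, 29.05156135559082), 88.77068328857422)
```

```bash
python3 -m pendant '[[-0.25,1.83,0,8.5],[-0.25,1.83,0,8.5],[-0.25,1.83,0,8.5],[-0.25,1.83,0,8.5],[-0.25,1.83,0,8.5],[-0.25,1.83,0,8.5],[-0.25,1.83,0,8.5],[-0.25,1.83,0,8.5],[-0.25,1.83,0,8.5],[-0.25,1.83,0,8.5],[0,0,-4,0],[0,0,-4,0]]'; python3 -m pendant '[[0,0,-3,0],[0,0,-2.5,0],[0,0,0,0]]'; python3 st.py;  python3 -m pendant '[[0,0,0,0],[0,0,0,0],[0,0,0,0],[0,0,0,0],[0,0,0,0],[0,0,0,0]]' 3; python3 st.py
```

```text
time: 27.65
ee_pos: [0.4317, 0.1615, 0.0693]
eef_rot: [2.239, 2.202, 0.003]
ft_force: [-0.0, -0.5, -0.7]
gripper_width: 0.0842
finger_force: 0.0
time: 27.95
ee_pos: [0.4261, 0.1599, 0.0106]
eef_rot: [-2.237, -2.196, 0.015]
ft_force: [-0.5, -0.4, -0.2]
gripper_width: 0.0839
finger_force: 0.0
t 27.95 p [0.4261 0.1599 0.0106] ydir yaw -1.0 z [-0.012 -0.002 -1.   ] q6 0.19 w 0.0839 ff 0.0 F [-0.5 -0.4 -0.2]
time: 28.55
ee_pos: [0.4331, 0.1611, 0.0169]
eef_rot: [2.24, 2.2, 0.004]
ft_force: [-0.2, -0.3, 6.3]
gripper_width: 0.0375
finger_force: 60.9
t 28.55 p [0.4331 0.1611 0.0169] ydir yaw -1.0 z [ 0.003  0.001 -1.   ] q6 0.19 w 0.0375 ff 60.9 F [-0.2 -0.3  6.3]
```

```bash
python3 -m pendant '[[0,0,1,0],[0,0,4,0],[0,0,5,0],[0,0,5,0]]'; python3 -m pendant '[[0.6,-4.68,0,-7.6],[0.6,-4.68,0,-7.6],[0.6,-4.68,0,-7.6],[0.6,-4.68,0,-7.6],[0.6,-4.68,0,-7.6],[0.6,-4.68,0,-7.6],[0.6,-4.68,0,-7.6],[0.6,-4.68,0,-7.6],[0.6,-4.68,0,-7.6],[0.6,-4.68,0,-7.6],[0.6,-4.68,0,-7.6],[0.6,-4.68,0,-7.6]]'; python3 -m pendant '[[0,0,0,0],[0,0,0,0]]'; python3 st.py
```

```text
time: 28.95
ee_pos: [0.4301, 0.1606, 0.1666]
eef_rot: [-2.241, -2.2, 0.003]
ft_force: [1.0, -0.0, -0.9]
gripper_width: 0.0373
finger_force: 60.4
time: 30.15
ee_pos: [0.503, -0.4023, 0.1654]
eef_rot: [-3.14, 0.07, 0.001]
ft_force: [1.7, 0.4, -0.9]
gripper_width: 0.0373
finger_force: 60.5
time: 30.35
ee_pos: [0.5027, -0.4013, 0.1648]
eef_rot: [-3.139, 0.063, 0.001]
ft_force: [-0.1, 0.4, -1.1]
gripper_width: 0.0376
finger_force: 60.7
t 30.35 p [ 0.5027 -0.4013  0.1648] ydir yaw -92.3 z [-0.001  0.001 -1.   ] q6 0.8 w 0.0376 ff 60.7 F [-0.1  0.4 -1.1]
```

Good. Lower to z≈0.034 and check contact before letting go.

```bash
python3 -m pendant '[[0,0,-4,0],[0,0,-4,0],[0,0,-3,0],[0,0,-1.5,0],[0,0,-0.5,0],[0,0,0,0]]'; python3 st.py
```

```text
time: 30.95
ee_pos: [0.5038, -0.4002, 0.0357]
eef_rot: [3.141, -0.06, 0.0]
ft_force: [-0.5, -0.0, -0.6]
gripper_width: 0.0374
finger_force: 60.7
t 30.95 p [ 0.5038 -0.4002  0.0357] ydir yaw -92.2 z [ 0. -0. -1.] q6 0.8 w 0.0374 ff 60.7 F [-0.5 -0.  -0.6]
```

```bash
python3 -m pendant '[[0,0,-0.2,0],[0,0,0,0]]'; python3 st.py
```

```text
time: 31.15
ee_pos: [0.5045, -0.4018, 0.0353]
eef_rot: [3.139, -0.061, 0.004]
ft_force: [-0.6, -0.1, -1.2]
gripper_width: 0.0372
finger_force: 60.7
t 31.15 p [ 0.5045 -0.4018  0.0353] ydir yaw -92.2 z [ 0.002 -0.003 -1.   ] q6 0.8 w 0.0372 ff 60.7 F [-0.6 -0.1 -1.2]
```

```bash
python3 -m pendant '[[0,0,-0.15,0],[0,0,0,0]]'; python3 st.py; python3 -m pendant '[[0,0,0,0],[0,0,0,0],[0,0,0,0],[0,0,3,0],[0,0,5,0],[0,0,5,0]]' 4.6; python3 -m pendant '[[0.11,4.65,0,7.6],[0.11,4.65,0,7.6],[0.11,4.65,0,7.6],[0.11,4.65,0,7.6],[0.11,4.65,0,7.6],[0.11,4.65,0,7.6],[0.11,4.65,0,7.6],[0.11,4.65,0,7.6],[0.11,4.65,0,7.6],[0.11,4.65,0,7.6],[0.11,4.65,0,7.6],[0.11,4.65,0,7.6]]' 7; python3 st.py
```

```text
time: 31.35
ee_pos: [0.5037, -0.4011, 0.0324]
eef_rot: [3.14, -0.061, 0.001]
ft_force: [0.1, -0.0, -1.2]
gripper_width: 0.0373
finger_force: 60.7
t 31.35 p [ 0.5037 -0.4011  0.0324] ydir yaw -92.2 z [ 0.001 -0.001 -1.   ] q6 0.8 w 0.0373 ff 60.7 F [ 0.1 -0.  -1.2]
time: 31.95
ee_pos: [0.5027, -0.4, 0.1619]
eef_rot: [-3.139, 0.061, 0.003]
ft_force: [0.8, -0.6, -0.1]
gripper_width: 0.0461
finger_force: 0.0
time: 33.15
ee_pos: [0.5165, 0.1591, 0.1622]
eef_rot: [2.235, 2.207, 0.001]
ft_force: [-0.4, -0.5, 0.3]
gripper_width: 0.0697
finger_force: 0.0
t 33.15 p [0.5165 0.1591 0.1622] ydir yaw -0.7 z [ 0.001 -0.    -1.   ] q6 0.15 w 0.0697 ff 0.0 F [-0.4 -0.5  0.3]
```

```bash
python3 -m pendant '[[0,0,-4,0],[0,0,-4,0],[0,0,-4,0],[0,0,-2.4,0],[0,0,0,0]]'; python3 st.py;  python3 -m pendant '[[0,0,0,0],[0,0,0,0],[0,0,0,0],[0,0,0,0],[0,0,0,0],[0,0,0,0]]' 3; python3 st.py; python3 -m pendant '[[0,0,1,0],[0,0,4,0],[0,0,5,0],[0,0,5,0]]'; python3 st.py
```

```text
time: 33.65
ee_pos: [0.5127, 0.1567, 0.0139]
eef_rot: [-2.237, -2.198, 0.012]
ft_force: [-0.5, 0.1, -0.9]
gripper_width: 0.07
finger_force: 0.0
t 33.65 p [0.5127 0.1567 0.0139] ydir yaw -1.0 z [-0.009 -0.001 -1.   ] q6 0.15 w 0.07 ff 0.0 F [-0.5  0.1 -0.9]
time: 34.25
ee_pos: [0.5188, 0.1575, 0.0201]
eef_rot: [2.239, 2.199, 0.006]
ft_force: [-0.8, -0.1, 7.1]
gripper_width: 0.0369
finger_force: 61.3
t 34.25 p [0.5188 0.1575 0.0201] ydir yaw -1.0 z [ 0.005  0.001 -1.   ] q6 0.15 w 0.0369 ff 61.3 F [-0.8 -0.1  7.1]
time: 34.65
ee_pos: [0.5153, 0.157, 0.1689]
eef_rot: [-2.24, -2.2, 0.003]
ft_force: [2.4, 0.9, -1.2]
gripper_width: 0.0373
finger_force: 60.6
t 34.65 p [0.5153 0.157  0.1689] ydir yaw -1.0 z [-0.002 -0.    -1.   ] q6 0.15 w 0.0373 ff 60.6 F [ 2.4  0.9 -1.2]
```

```bash
python3 -m pendant '[[-0.07,-4.11,0,-7.6],[-0.07,-4.11,0,-7.6],[-0.07,-4.11,0,-7.6],[-0.07,-4.11,0,-7.6],[-0.07,-4.11,0,-7.6],[-0.07,-4.11,0,-7.6],[-0.07,-4.11,0,-7.6],[-0.07,-4.11,0,-7.6],[-0.07,-4.11,0,-7.6],[-0.07,-4.11,0,-7.6],[-0.07,-4.11,0,-7.6],[-0.07,-4.11,0,-7.6]]'; python3 -m pendant '[[0,0,0,0],[0,0,-4,0],[0,0,-4,0],[0,0,-3,0],[0,0,-2,0],[0,0,0,0],[0,0,0,0]]'; python3 st.py
```

```text
time: 35.85
ee_pos: [0.5075, -0.3373, 0.1679]
eef_rot: [-3.14, 0.07, 0.001]
ft_force: [1.1, -0.6, -0.9]
gripper_width: 0.0371
finger_force: 60.7
time: 36.55
ee_pos: [0.5079, -0.3352, 0.0376]
eef_rot: [-3.14, 0.06, 0.001]
ft_force: [0.1, -0.4, -2.7]
gripper_width: 0.037
finger_force: 63.4
t 36.55 p [ 0.5079 -0.3352  0.0376] ydir yaw -92.2 z [-0.001  0.001 -1.   ] q6 0.88 w 0.037 ff 63.4 F [ 0.1 -0.4 -2.7]
```

```bash
python3 -m pendant '[[0,0,-0.2,0],[0,0,-0.1,0],[0,0,0,0]]'; python3 st.py; python3 -m pendant '[[0,0,0,0],[0,0,0,0],[0,0,0,0],[0,0,3,0],[0,0,5,0],[0,0,5,0]]' 4.6; python3 -m pendant '[[1.04,3.83,0,7.6],[1.04,3.83,0,7.6],[1.04,3.83,0,7.6],[1.04,3.83,0,7.6],[1.04,3.83,0,7.6],[1.04,3.83,0,7.6],[1.04,3.83,0,7.6],[1.04,3.83,0,7.6],[1.04,3.83,0,7.6],[1.04,3.83,0,7.6],[1.04,3.83,0,7.6],[1.04,3.83,0,7.6]]' 7; python3 -m pendant '[[0,0,0,0],[0,0,-4,0],[0,0,-4,0],[0,0,-4,0],[0,0,-2.4,0],[0,0,0,0]]'; python3 st.py
```

```text
time: 36.85
ee_pos: [0.5082, -0.3359, 0.035]
eef_rot: [3.141, -0.061, 0.0]
ft_force: [-0.4, 0.7, -2.7]
gripper_width: 0.0371
finger_force: 63.4
t 36.85 p [ 0.5082 -0.3359  0.035 ] ydir yaw -92.2 z [ 0. -0. -1.] q6 0.88 w 0.0371 ff 63.4 F [-0.4  0.7 -2.7]
time: 37.45
ee_pos: [0.5075, -0.3354, 0.1652]
eef_rot: [-3.139, 0.061, 0.003]
ft_force: [0.7, -0.6, -0.4]
gripper_width: 0.046
finger_force: 0.0
time: 38.65
ee_pos: [0.6334, 0.1252, 0.1651]
eef_rot: [2.235, 2.207, 0.001]
ft_force: [0.6, 0.7, 0.3]
gripper_width: 0.0699
finger_force: 0.0
time: 39.25
ee_pos: [0.6286, 0.1226, 0.0158]
eef_rot: [-2.238, -2.195, 0.012]
ft_force: [-0.5, 0.2, 0.4]
gripper_width: 0.0698
finger_force: 0.0
t 39.25 p [0.6286 0.1226 0.0158] ydir yaw -1.1 z [-0.01  -0.001 -1.   ] q6 0.08 w 0.0698 ff 0.0 F [-0.5  0.2  0.4]
```

```bash
python3 -m pendant '[[0,0,0,0],[0,0,0,0],[0,0,0,0],[0,0,0,0],[0,0,0,0],[0,0,1,0],[0,0,4,0],[0,0,5,0],[0,0,5,0]]' 3; python3 st.py; python3 -m pendant '[[-1.0,-3.28,0,-7.6],[-1.0,-3.28,0,-7.6],[-1.0,-3.28,0,-7.6],[-1.0,-3.28,0,-7.6],[-1.0,-3.28,0,-7.6],[-1.0,-3.28,0,-7.6],[-1.0,-3.28,0,-7.6],[-1.0,-3.28,0,-7.6],[-1.0,-3.28,0,-7.6],[-1.0,-3.28,0,-7.6],[-1.0,-3.28,0,-7.6],[-1.0,-3.28,0,-7.6]]'; python3 -m pendant '[[0,0,0,0],[0,0,0,0]]'; python3 st.py
python3 - <<'E'
from h import *
c=cap('top','top9'); a=c['pixels'][:,:,::-1]
cv2.imwrite('pics/c10.png',cv2.resize(a[195:315,250:450],(800,480),interpolation=cv2.INTER_CUBIC))
E
```

```text
time: 40.15
ee_pos: [0.6318, 0.1236, 0.1717]
eef_rot: [-2.24, -2.2, 0.003]
ft_force: [1.1, 0.4, -0.5]
gripper_width: 0.0367
finger_force: 60.8
t 40.15 p [0.6318 0.1236 0.1717] ydir yaw -1.0 z [-0.003 -0.    -1.   ] q6 0.08 w 0.0367 ff 60.8 F [ 1.1  0.4 -0.5]
time: 41.35
ee_pos: [0.5122, -0.2709, 0.1711]
eef_rot: [-3.141, 0.07, 0.0]
ft_force: [0.4, -0.6, -0.8]
gripper_width: 0.0371
finger_force: 60.8
time: 41.55
ee_pos: [0.5125, -0.2703, 0.1709]
eef_rot: [-3.14, 0.063, 0.0]
ft_force: [0.0, 0.7, -0.8]
gripper_width: 0.0375
finger_force: 60.8
t 41.55 p [ 0.5125 -0.2703  0.1709] ydir yaw -92.3 z [-0.     0.001 -1.   ] q6 0.98 w 0.0375 ff 60.8 F [ 0.   0.7 -0.8]
```

View pics/c10.png

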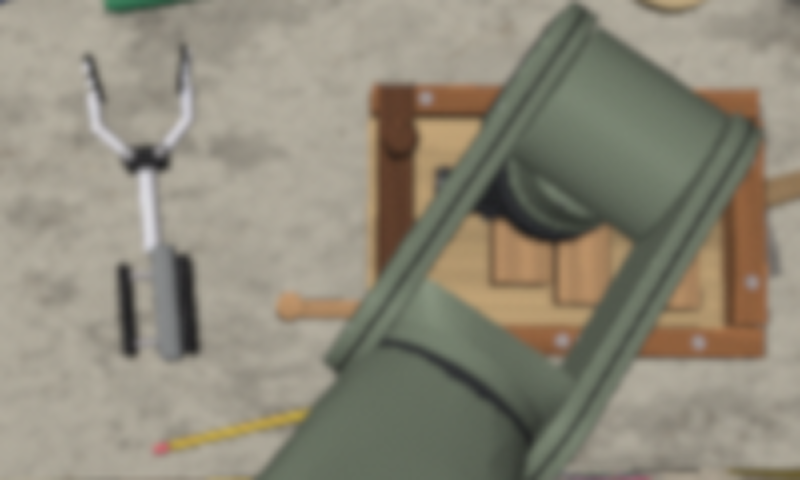

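```bash
python3 -m pendant '[[0,0,-4,0],[0,0,-4,0],[0,0,-3,0],[0,0,-2.2,0],[0,0,0,0],[0,0,-0.3,0],[0,0,0,0]]'; python3 st.py; python3 -m pendant '[[0,0,-0.1,0],[0,0,0,0],[0,0,0,0]]';python3 st.py; python3 -m pendant '[[0,0,0,0],[0,0,0,0],[0,0,0,0],[0,0,3,0],[0,0,5,0],[0,0,5,0],[0,0,0,0]]' 4.6; python3 st.py
```

```text
time: 42.3
ee_pos: [0.5139, -0.2688, 0.0365]
eef_rot: [-3.141, 0.058, -0.001]
ft_force: [0.7, 1.9, 2.5]
gripper_width: 0.0365
finger_force: 66.0
t 42.3 p [ 0.5139 -0.2688  0.0365] ydir yaw -92.1 z [ 0.001  0.    -1.   ] q6 0.98 w 0.0365 ff 66.0 F [0.7 1.9 2.5]
time: 42.6
ee_pos: [0.514, -0.2689, 0.0364]
eef_rot: [-3.14, 0.059, -0.002]
ft_force: [-1.2, 2.7, 8.7]
gripper_width: 0.0367
finger_force: 66.9
t 42.6 p [ 0.514  -0.2689  0.0364] ydir yaw -92.2 z [ 0.001  0.001 -1.   ] q6 0.98 w 0.0367 ff 66.9 F [-1.2  2.7  8.7]
time: 43.3
ee_pos: [0.5179, -0.2735, 0.1736]
eef_rot: [3.131, -0.061, 0.022]
ft_force: [0.6, -1.2, 1.4]
gripper_width: 0.046
finger_force: 0.0
t 43.3 p [ 0.5179 -0.2735  0.1736] ydir yaw -92.2 z [ 0.014 -0.01  -1.   ] q6 0.98 w 0.046 ff 0.0 F [ 0.6 -1.2  1.4]
```

```bash
python3 -m pendant '[[2.7,3.4,0,0],[2.7,3.4,0,0],[0,0,-4,0],[0,0,-4,0],[0,0,0,0],[0,0,0,0]]' 6; python3 st.py; python3 -m pendant '[[0,0,0,0],[0,0,0,0],[0,0,0,0],[0,0,0,0]]' 2; python3 st.py
```

```text
time: 43.9
ee_pos: [0.5661, -0.2016, 0.0837]
eef_rot: [-3.14, 0.061, 0.004]
ft_force: [1.2, 0.6, 0.1]
gripper_width: 0.06
finger_force: 0.0
t 43.9 p [ 0.5661 -0.2016  0.0837] ydir yaw -92.2 z [-0.003  0.001 -1.   ] q6 1.12 w 0.06 ff 0.0 F [1.2 0.6 0.1]
time: 44.3
ee_pos: [0.5688, -0.2028, 0.0877]
eef_rot: [3.139, -0.062, 0.007]
ft_force: [0.0, 1.5, 6.3]
gripper_width: 0.0247
finger_force: 58.9
t 44.3 p [ 0.5688 -0.2028  0.0877] ydir yaw -92.3 z [ 0.004 -0.002 -1.   ] q6 1.12 w 0.0247 ff 58.9 F [0.  1.5 6.3]
```

```bash
python3 -m pendant '[[-0.04,-1,0.3,0],[-0.04,-1,0,0],[-0.04,-1,0,0],[-0.04,-1,0,0],[-0.04,-1,0,0],[-0.04,-1,0,0],[-0.04,-1,0,0],[-0.04,-1,0,0],[-0.04,-1,0,0],[-0.04,-1,0,0],[0,0,0,0]]'; python3 st.py
python3 - <<'E'
from h import *
c=cap('top','top10'); a=c['pixels'][:,:,::-1]
cv2.imwrite('pics/c11.png',cv2.resize(a[195:310,330:470],None,fx=5,fy=5,interpolation=cv2.INTER_CUBIC))
E
```

```text
time: 45.4
ee_pos: [0.5651, -0.3028, 0.0879]
eef_rot: [3.14, -0.063, 0.009]
ft_force: [7.9, -0.8, -6.4]
gripper_width: 0.0245
finger_force: 61.0
t 45.4 p [ 0.5651 -0.3028  0.0879] ydir yaw -92.3 z [ 0.005 -0.001 -1.   ] q6 0.98 w 0.0245 ff 61.0 F [ 7.9 -0.8 -6.4]
```

View pics/c11.png

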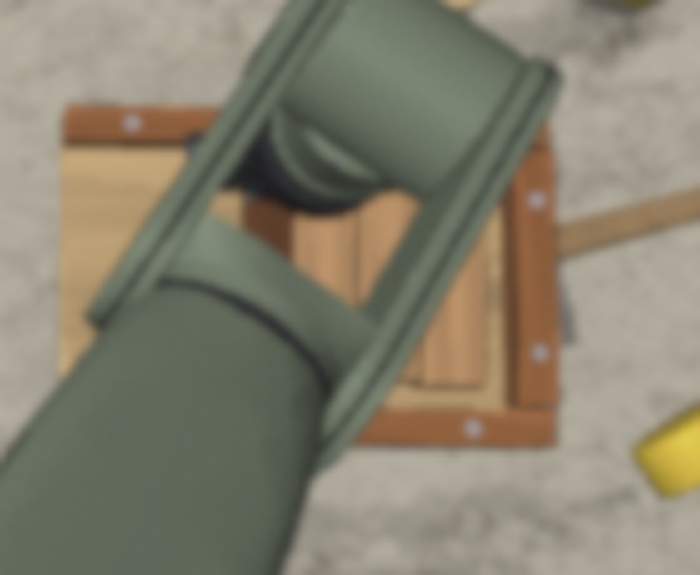

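```bash
python3 -m pendant '[[-0.02,-0.5,0,0],[-0.02,-0.5,0,0],[0,0,0,0]]'; python3 st.py;  python3 -m pendant '[[-0.02,-0.4,0,0],[0,0,0,0]]'; python3 st.py; python3 -m pendant '[[-0.01,-0.3,0,0],[0,0,0,0]]'; python3 st.py
```

```text
time: 45.75
ee_pos: [0.5648, -0.3117, 0.0879]
eef_rot: [-3.141, 0.062, -0.008]
ft_force: [6.1, 0.9, -6.6]
gripper_width: 0.0246
finger_force: 61.1
t 45.75 p [ 0.5648 -0.3117  0.0879] ydir yaw -92.3 z [ 0.005  0.    -1.   ] q6 0.97 w 0.0246 ff 61.1 F [ 6.1  0.9 -6.6]
time: 45.95
ee_pos: [0.5647, -0.3153, 0.0879]
eef_rot: [-3.14, 0.062, -0.008]
ft_force: [7.5, 2.2, -6.2]
gripper_width: 0.0246
finger_force: 61.1
t 45.95 p [ 0.5647 -0.3153  0.0879] ydir yaw -92.3 z [ 0.005  0.001 -1.   ] q6 0.96 w 0.0246 ff 61.1 F [ 7.5  2.2 -6.2]
time: 46.15
ee_pos: [0.5646, -0.3181, 0.0878]
eef_rot: [-3.14, 0.062, -0.008]
ft_force: [7.5, 2.5, -4.4]
gripper_width: 0.0245
finger_force: 61.1
t 46.15 p [ 0.5646 -0.3181  0.0878] ydir yaw -92.3 z [ 0.005  0.001 -1.   ] q6 0.96 w 0.0245 ff 61.1 F [ 7.5  2.5 -4.4]
```

```bash
for i in 1; do python3 -m pendant '[[-0.01,-0.3,0,0],[0,0,0,0]]'; python3 st.py|cut -c1-400 | tail -1; done;  python3 -m pendant '[[-0.01,-0.3,0,0],[0,0,0,0]]'; python3 st.py
```

```text
time: 46.35
ee_pos: [0.5645, -0.3206, 0.0878]
eef_rot: [-3.139, 0.061, -0.008]
ft_force: [7.1, 3.9, -5.1]
gripper_width: 0.0242
finger_force: 61.2
t 46.35 p [ 0.5645 -0.3206  0.0878] ydir yaw -92.2 z [ 0.005  0.002 -1.   ] q6 0.96 w 0.0242 ff 61.2 F [ 7.1  3.9 -5.1]
time: 46.55
ee_pos: [0.5645, -0.3207, 0.0878]
eef_rot: [-3.134, 0.061, -0.006]
ft_force: [6.7, 11.4, -1.2]
gripper_width: 0.0244
finger_force: 61.9
t 46.55 p [ 0.5645 -0.3207  0.0878] ydir yaw -92.2 z [ 0.004  0.007 -1.   ] q6 0.95 w 0.0244 ff 61.9 F [ 6.7 11.4 -1.2]
```

```bash
python3 -m pendant '[[-0.02,-0.4,0,0],[0,0,0,0],[0,0,0,0]]'; python3 st.py; python3 -m pendant '[[0,0,0,0],[0,0,0,0],[0,0,0,0],[0,0,3,0],[0,0,3.5,0],[0,0.5,0,0]]' 5; python3 st.py;  python3 -m pendant '[[-1.15,0.85,0,8.2],[-1.15,0.85,0,8.2],[-1.15,0.85,0,8.2],[-1.15,0.85,0,8.2],[-1.15,0.85,0,8.2],[-1.15,0.85,0,8.2],[-1.15,0.85,0,8.2],[-1.15,0.85,0,8.2],[-1.15,0.85,0,8.2],[-1.15,0.85,0,8.2],[0,0,0,8.2],[0,0,0,0]]'; python3 st.py
python3 - <<'E'
from h import *
c=cap('top','top11'); a=c['pixels'][:,:,::-1]
cv2.imwrite('pics/c12.png',cv2.resize(a[195:310,330:470],None,fx=5,fy=5,interpolation=cv2.INTER_CUBIC))
E
```

```text
time: 46.85
ee_pos: [0.5645, -0.3208, 0.0878]
eef_rot: [-3.128, 0.059, -0.004]
ft_force: [7.1, 21.6, 2.3]
gripper_width: 0.0246
finger_force: 63.1
t 46.85 p [ 0.5645 -0.3208  0.0878] ydir yaw -92.2 z [ 0.003  0.013 -1.   ] q6 0.95 w 0.0246 ff 63.1 F [ 7.1 21.6  2.3]
time: 47.45
ee_pos: [0.5651, -0.3282, 0.1598]
eef_rot: [3.132, -0.064, 0.016]
ft_force: [1.0, 0.6, 1.5]
gripper_width: 0.0496
finger_force: 0.0
t 47.45 p [ 0.5651 -0.3282  0.1598] ydir yaw -92.3 z [ 0.01  -0.009 -1.   ] q6 0.95 w 0.0496 ff 0.0 F [1.  0.6 1.5]
time: 48.65
ee_pos: [0.4464, -0.2393, 0.1528]
eef_rot: [2.262, 2.18, -0.0]
ft_force: [1.0, -0.7, 0.4]
gripper_width: 0.0502
finger_force: 0.0
t 48.65 p [ 0.4464 -0.2393  0.1528] ydir yaw -2.1 z [ 0. -0. -1.] q6 -0.63 w 0.0502 ff 0.0 F [ 1.  -0.7  0.4]
```

View pics/c12.png

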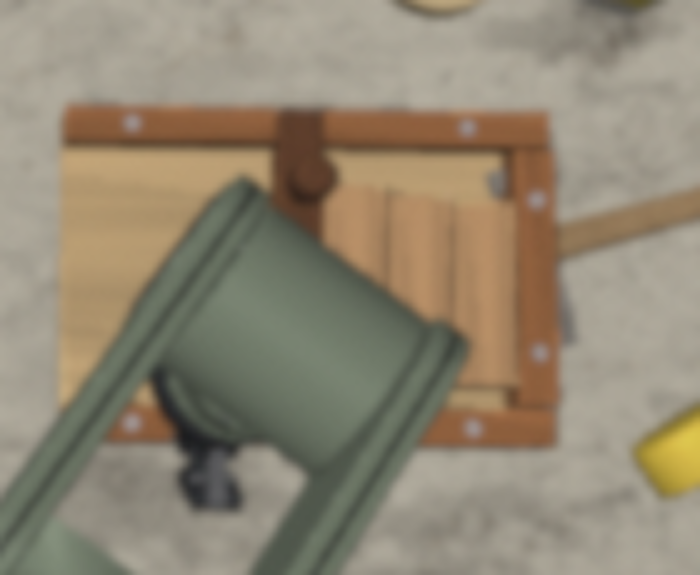

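```bash
python3 -m pendant '[[0.1,0,-3,0],[0,0,-3,0],[0,0,0,0],[0,0,0,0]]'; python3 -m pendant '[[0,0,0,0],[0,0,0,0],[0,0,0,0],[0,0,0,0]]' 1.2; python3 st.py
```

```text
time: 49.1
ee_pos: [0.4477, -0.2391, 0.0926]
eef_rot: [-2.262, -2.179, 0.0]
ft_force: [0.4, -0.7, 0.1]
gripper_width: 0.0502
finger_force: 0.0
time: 49.5
ee_pos: [0.449, -0.2399, 0.0946]
eef_rot: [2.258, 2.179, 0.0]
ft_force: [0.2, 0.5, 7.1]
gripper_width: 0.0181
finger_force: 58.5
t 49.5 p [ 0.449  -0.2399  0.0946] ydir yaw -2.0 z [ 0.002 -0.002 -1.   ] q6 -0.62 w 0.0181 ff 58.5 F [0.2 0.5 7.1]
```

```bash
python3 -m pendant '[[1.11,-0.11,0.2,-8.2],[1.08,-0.27,0,-8.2],[1.03,-0.42,0,-8.2],[0.96,-0.57,0,-8.2],[0.87,-0.7,0,-8.2],[0.76,-0.81,0,-8.2],[0.64,-0.91,0,-8.2],[0.5,-1.0,0,-8.2],[0.35,-1.06,0,-8.2],[0.2,-1.1,0,-8.2],[0.04,-1.11,0,-8.2],[0,0,0,0]]'; python3 st.py
```

```text
time: 50.7
ee_pos: [0.5226, -0.3188, 0.0948]
eef_rot: [-3.138, 0.065, 0.004]
ft_force: [-1.8, 3.2, 3.3]
gripper_width: 0.0178
finger_force: 60.4
t 50.7 p [ 0.5226 -0.3188  0.0948] ydir yaw -92.4 z [-0.002  0.003 -1.   ] q6 0.92 w 0.0178 ff 60.4 F [-1.8  3.2  3.3]
```

```bash
python3 -m pendant '[[0,-0.4,0,0],[0,-0.3,0,0],[0,0,0,0]]'; python3 st.py
```

```text
time: 51.0
ee_pos: [0.5226, -0.3195, 0.0945]
eef_rot: [-3.127, 0.06, 0.006]
ft_force: [-2.6, 17.2, 10.3]
gripper_width: 0.0177
finger_force: 61.3
t 51.0 p [ 0.5226 -0.3195  0.0945] ydir yaw -92.2 z [-0.004  0.014 -1.   ] q6 0.91 w 0.0177 ff 61.3 F [-2.6 17.2 10.3]
```

Against the stop, so locked. Release, retreat, and measure numerically.

```bash
python3 -m pendant '[[0,0.6,0,0],[0,0,0,0],[0,0,0,0],[0,0,0,0],[0,0,3,0],[0,0,5,0],[0,0,5,0]]' 5; python3 -m pendant '[[-4,0,2,0],[-4,-4,2,0],[-4,-4,0,0],[-2,-4,0,0],[-2,-4,0,0],[0,-4,0,0],[0,0,0,0]]'; python3 st.py
python3 - <<'E'
from h import *
c=cap('top','top12'); P=cloud(c); v,u=np.mgrid[:480,:640]
J=(u>335)&(u<445)&(v>210)&(v<290)
w=wood(c)
print('knob/post',rect(P,J&(P[...,2]>.092)&(P[...,2]<.12)))
B=J&(P[...,2]>.046)&(P[...,2]<.0555)&w&(u>392)&(u<434)
print('blanks',rect(P,cv2.erode(B.astype(np.uint8),np.ones((3,3)))>0))
R=(u>255)&(u<320)&(v>195)&(v<292)
print('reacher',rect(P,R&(P[...,2]>.012)))
# column profile of brightness along mid-row of blanks, to reveal gaps
for vv in (232,246,262,268): print(vv,c['pixels'][vv,396:442].sum(1).tolist())
E
```

```text
time: 51.7
ee_pos: [0.5225, -0.3208, 0.225]
eef_rot: [-3.14, 0.063, 0.003]
ft_force: [0.1, -1.1, -0.7]
gripper_width: 0.05
finger_force: 0.0
time: 52.4
ee_pos: [0.3724, -0.5146, 0.2608]
eef_rot: [3.138, -0.07, -0.0]
ft_force: [0.6, 0.8, 0.7]
gripper_width: 0.0503
finger_force: 0.0
t 52.4 p [ 0.3724 -0.5146  0.2608] ydir yaw -92.6 z [-0.    -0.003 -1.   ] q6 0.54 w 0.0503 ff 0.0 F [0.6 0.8 0.7]
knob/post [(np.int32(70), array([ 562.1, -317.6]), array([22.4, 25. ]), np.float32(96.2), 106.0), (np.int32(43), array([ 520.9, -316.5]), array([17.5, 19.5]), np.float32(152.9), 102.3)]
blanks [(np.int32(111), array([ 480.8, -358.7]), array([75.3, 40.4]), np.float32(50.3), 52.9), (np.int32(32), array([ 489.8, -405.5]), array([ 8.9, 50.6]), np.float32(90.0), 52.1)]
reacher [(np.int32(28), array([683.9,  -4.9]), array([45.8,  6.4]), np.float32(89.2), 17.7), (np.int32(742), array([513.2, -23.3]), array([277.5,  84.7]), np.float32(8.4), 34.5)]
232 [285, 365, 415, 436, 444, 443, 439, 435, 434, 446, 441, 424, 431, 446, 453, 463, 468, 469, 469, 469, 469, 469, 470, 471, 472, 469, 470, 469, 469, 467, 453, 415, 366, 348, 319, 265, 254, 291, 308, 305, 310, 317, 314, 317, 344, 392]
246 [417, 407, 411, 423, 438, 441, 434, 423, 407, 395, 371, 357, 391, 412, 409, 415, 427, 435, 441, 433, 418, 405, 399, 384, 366, 390, 411, 413, 421, 430, 436, 439, 431, 418, 406, 399, 373, 320, 306, 310, 304, 298, 289, 294, 290, 293]
262 [426, 413, 405, 408, 417, 429, 430, 420, 408, 395, 378, 379, 417, 425, 411, 405, 410, 425, 434, 433, 420, 408, 396, 376, 374, 413, 425, 411, 404, 412, 428, 438, 433, 420, 404, 393, 368, 320, 300, 304, 308, 310, 305, 302, 315, 337]
268 [412, 383, 363, 361, 368, 376, 383, 372, 362, 356, 355, 378, 419, 427, 413, 403, 408, 418, 429, 430, 420, 406, 396, 383, 387, 420, 424, 412, 405, 407, 417, 427, 430, 420, 405, 395, 368, 331, 315, 313, 308, 311, 314, 313, 324, 378]
```

```bash
python3 -c "
from station import finish_job; print(finish_job())"
```

```text
the job is handed in; nothing more can be done
None
```

The job is handed in, but the interface returned no verdict. All three blanks were fetched with the reacher and are clamped snugly in the jig with the cam lever at its locked stop. The reacher lies flat on the bench clear of the rack, and I did not check the bystanders after the last moves.

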